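# Open the paddle-latched glass cabinet

### The job

Open the small grey metal cabinet on the counter to get at the glass in it. Lift its paddle handle slowly until you feel the hidden pawl meet its soft rubber buffer, without straining the latch; keep the paddle lifted there, swing the door gently wide open, and let go. Leave the other things on the counter as they stand.

Things in the scene. Friction and masses are not known exactly. Their poses are not given: they have to be found in the camera images.
- case: plain grey-painted steel cabinet, fixed to the counter, 70 x 150 x 150 mm (x, y, z). Origin: centre of its underside. Its front (-x side, the door) looks to the robot, give or take 12 degrees; +y is the hinge side (left seen from the robot), z up.
- door (a joint): door hinge, rad: 0 shut, grows as the door opens towards the robot (clockwise seen from above), end of travel 1.9. The axis is vertical through point door_hinge at the cabinet's left edge. The door (4 mm plate, 146 x 138 mm, 0.3 to 0.65 kg) stays where it is left. Wide open means more than 1.0 (57 degrees), 1.2 is ample. Shut and latched it has about 2 mm of play.
- door_hinge (a point): point on the door's hinge axis at the height of the paddle's pivot, 112 mm above the counter: 39 mm in front of the cabinet's centre and 75 mm to its left (+y).
- paddle (a joint): paddle hinge relative to the door, rad: 0 at rest (level), grows as the free end is lifted, end of travel 1.1. Its axis is horizontal along the door's face, through point paddle_pivot. Weak return spring: about 1.5 N at the bar when down, 3.5 N at 0.9 rad. Lifting raises the pawl 25 mm per rad. The pawl comes free between 0.24 and 0.80, differently each time, and 0.08 rad later meets a rubber buffer.
- paddle_pivot (a point): point on the paddle's pivot axis, 112 mm from the door's hinge and 12 mm in front of the door plate; moves with the door. The buffer (met between 0.30 and 0.90 rad of paddle) is felt at the bar as about 2 N per mm more. The right lift is at the buffer or up to 0.05 rad before it; hold it while the door opens its first 0.15 rad, after that it does not matter.
- paddle_grip (a point): middle of the paddle's bar, where to take it: 60 mm from the pivot, 72 mm in front of the door plate and 112 mm above the counter when down; moves with it. The paddle is a dark steel T: plate 34 mm wide, 7 mm thick, ending in a round cross bar 12 mm thick, 50 mm long (along the door). Pinch the bar's two ends from above, fingers closing along the door; it may turn between them.
- pawl: hidden steel pawl behind the door, 8 x 18 x 32 mm, origin at its middle; rises with the paddle (it does not tell where it comes free). On the buffer its load is about 2.4 times the force added at the bar; more than 35 N, from pulling the door while the pawl is still caught or from lifting the paddle on hard against the buffer, strains the latch.
- pitcher: small steel milk pitcher, 71 x 85 x 92 mm, origin under its centre; bystander
- cup: red espresso cup with a handle, 58 x 85 x 51 mm, origin under its centre; bystander
- tamper: steel tamper with a brown wooden handle, standing, 58 x 58 x 93 mm, origin under its centre; bystander
- sugar_jar: glass sugar pourer with a spout, 72 x 72 x 161 mm, origin under its centre; bystander
- knock_box: black open knock-out box with a bar, 130 x 143 x 75 mm, origin under its centre; bystander
- spoon: steel teaspoon lying flat, 136 x 28 x 9 mm, origin under its centre; bystander

How it is judged:
By the outcome, as a careful person would: the job done as asked, in the order asked, and still so for the second after the job is handed in, with the robot touching nothing.
It also fails if it takes over 45 s, if anything falls off the work surface, if the arm or the gripper's body presses on something with over 40 N, if the wrist force passes 120 N, or if a joint passes its speed limit or range.

### The arm

A 7-joint arm with a two-finger parallel gripper is mounted at the origin on a cart in front of the work surface, level with it; the furniture and walls round the work are solid. World frame = base frame: x ahead of the robot, y to its left, z up, the work surface at z = 0. Lengths are in mm, angles in rad, forces in N, time in s.
With the tool pointing down it reaches from about 425 to 950 mm from the base axis. Payload 4.7 kg.
Tool frame: the origin (TCP) lies between the finger pads; the fingertips stand 25 mm ahead of it and the grasp point (between the pads) lies 6 mm ahead of it; z points along the fingers, y is the line along which they close (so a half turn about z gives the same grasp; the last joint's range is limited). The gripper opens to 87 mm and grips with 3 to 60 N. Pads are 19 mm wide; open, the fingers measure 117 mm over their backs; the gripper's body (75 mm by 190 mm) begins 51 mm behind the grasp point.
Start: joints at [-1.346, 0.469, -0.049, 1.532, 0.024, 1.141, -0.082], TCP at [169.44, 653.404, 247.573] pointing down, gripper open.
Joint ranges: [-2.59, 2.59], [-0.33, 1.99], [-1.39, 1.29], [0.1, 2.45], [-1.04, 4.18], [0.21, 1.99], [-2.66, 2.66]. Speed limits (rad/s): [2.57, 2.57, 3.14, 3.14, 3.14, 3.14, 3.14].

### API

Orientations are given as a unit quaternion [x, y, z, w].
In Python, from cell import env gives the robot as it stands.
- The arm moves only by the tool drive_tool, never from a script. Its argument "plan" is a list of rows, each a list of 2 entries, a list of its own where there are three numbers: the shift along the tool's x, y, z in m, then the turn, a rotation vector about the tool's x, y, z in rad. A call has 1 to 10 rows; each row shifts and turns the commanded pose from where the row before left it, along the tool's axes as they then stand; what a row does not reach is not made up. A row lasts 1/8 s, in which the tool goes at most 62.5 mm and 10.7 degrees, less where a joint would pass 70% of its speed; a pose out of reach is approached as far as the arm can. A call with a gripper value outside its range is refused whole. "gripper" is the opening, from 0 (shut) to 1 (fully open), set as the call begins (left out, the last holds). The fingers move at their own pace and stop on an object; "force" is the grip in N (left out, the last holds). Time passes only in rows, so rows that do not move let the fingers close. It gives the time, the measured TCP pose, the force, the opening and the grip force at its end, in the units of the state.
- env.get_state(): the state, without advancing time (a new reading comes with each control period).
- env.capture(name): name is "scene" or "top"; returns the picture (420x560x3 uint8, blue, green, red); there is no depth.
- env.camera_info(name): a dict with "intrinsics" (3x3 intrinsics, pixels), "rvec" (rotation vector, rad) and "tvec" (3), from world to camera coordinates, as OpenCV has them. Camera axes: x right, y down, z forward; pixel columns grow to the right and rows downward; lengths in mm; the calibration is good to about 2 mm. A picture is of the moment at which its call begins. camera_info takes no time and is no camera call.
- env.job_done(): hands the job in; it is judged then, once.
The state is a dict: "clock": time; "joints": joint angles; "qd": joint speeds; "joint_efforts": joint torques, N m; "tool_pos": TCP position; "orientation": TCP orientation; "contact_force": force on the tool from outside, world axes, zero at the start; "ft_torque": the same for the moment, N m; "gripper_width": opening from 0.0 (shut) to 1.0 (fully open); "grasp_force": force on a finger pad.
Only numpy, scipy, OpenCV 4.12 (cv2) and the standard library are available. Lean on these libraries where they do the work, as an engineer would, in place of code of your own. Each camera call takes 0.05 s, during which the arm holds its last target. There are 200 camera calls.

## Working session

There is one attempt and no reset: what is moved stays moved. The work goes in short steps, Python scripts to look and compute and a tool call to move; the robot and the scene stay as the last step left them, time stands still between calls to the robot, and variables do not carry over. Pictures are saved under pics/ and viewed, at most 10 in all, crops included, and the job is handed in when it is done.

Besides the shell and the picture viewer there is one more tool, called after "Emit:" as name([rows], argument=value, ...), one row to a line, values as JSON. drive_tool: Moves the arm, as the interface text tells. Its arguments: {"type":"object","properties":{"plan":{"type":"array","items":{"type":"array"}},"gripper":{"type":"number"},"force":{"type":"number"}},"required":["plan"]}

```bash
mkdir -p pics; python3 - <<'E'
from cell import env
import cv2
for n in("scene","top"):
    cv2.imwrite(f"pics/{n}0.png",env.capture(n)); i=env.camera_info(n); print(n,i)
s=env.get_state(); print(s)
E
```

```text
scene {'intrinsics': array([[447.96273174,   0.        , 279.81991352],
       [  0.        , 447.96273174, 209.95443851],
       [  0.        ,   0.        ,   1.        ]]), 'rvec': array([ 2.31533654, -0.54452599,  0.24114847]), 'tvec': array([-504.73220568,  189.05408854, 1666.65614687])}
top {'intrinsics': array([[431.57116754,   0.        , 278.09917798],
       [  0.        , 431.57116754, 209.41197412],
       [  0.        ,   0.        ,   1.        ]]), 'rvec': array([ 2.18409273, -2.15099756,  0.12292433]), 'tvec': array([ -80.6730421 ,  526.58325571, 1415.66929057])}
{'clock': 0.1, 'joints': array([-1.34591756,  0.46936563, -0.0486001 ,  1.53355771,  0.02413121,
        1.14097662, -0.0823134 ]), 'qd': array([-1.08764346e-03, -4.56506292e-04, -8.63675175e-05, -4.31614218e-03,
        1.28131431e-03, -7.28269154e-04,  9.03954347e-04]), 'joint_efforts': array([-3.19347400e-04, -5.09167528e+01, -8.17882433e-02, -2.36831081e+01,
       -6.15426921e-02,  3.44240887e-02,  5.55582596e-05]), 'tool_pos': array([169.33671587, 652.91705071, 246.60817871]), 'orientation': array([ 1.26532802e-01,  9.91962051e-01, -8.57694833e-04, -6.69633843e-05]), 'contact_force': array([-0.09786182, -0.15704078, -0.48756743]), 'ft_torque': array([-0.03124344,  0.02116653,  0.01382589]), 'grasp_force': 0.0, 'gripper_width': 1.0011045285243272}
```

View pics/scene0.png

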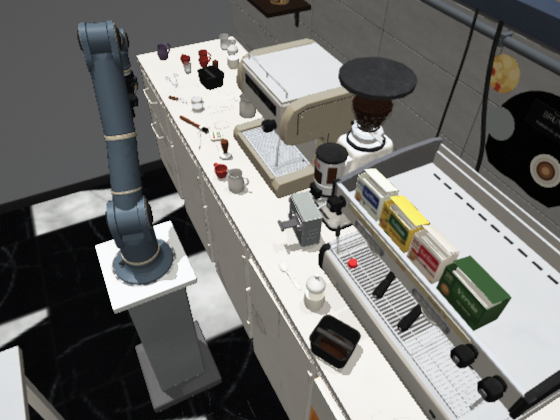

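View pics/top0.png

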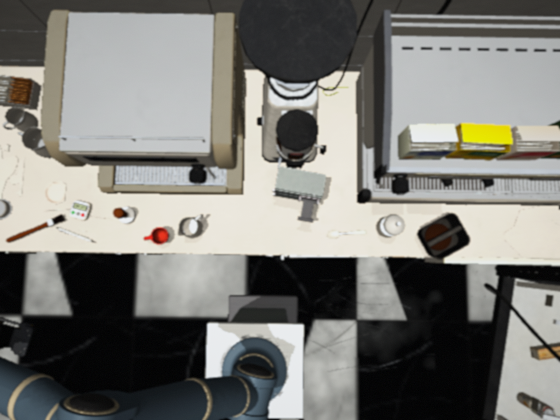

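The grey cabinet is at about (302,185) in top and (305,218) in scene; its paddle points at the robot at about (308,212) in top and (283,224) in scene. I'll enlarge both.

```bash
cat > h.py <<'E'
import numpy as np, cv2
from cell import env
def cam(n):
    i=env.camera_info(n); R=cv2.Rodrigues(i["rvec"])[0]; return i["intrinsics"],R,np.ravel(i["tvec"])
def ray(n,p):
    K,R,t=cam(n); d=R.T@np.linalg.solve(K,[p[0],p[1],1]); return -R.T@t,d
def onz(n,p,z):
    c,d=ray(n,p); return c+d*(z-c[2])/d[2]
def proj(n,P):
    i=env.camera_info(n); return cv2.projectPoints(np.array(P,float).reshape(-1,3),i["rvec"],i["tvec"],i["intrinsics"],None)[0].reshape(-1,2)
E
python3 - <<'E'
import cv2,numpy as np
a=cv2.imread("pics/top0.png")[155:235,260:340]; b=cv2.imread("pics/scene0.png")[180:260,265:345]
cv2.imwrite("pics/crop.png",np.hstack([cv2.resize(x,None,fx=5,fy=5,interpolation=cv2.INTER_CUBIC) for x in(a,b)]))
E
```

```text
(no output)
```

View pics/crop.png

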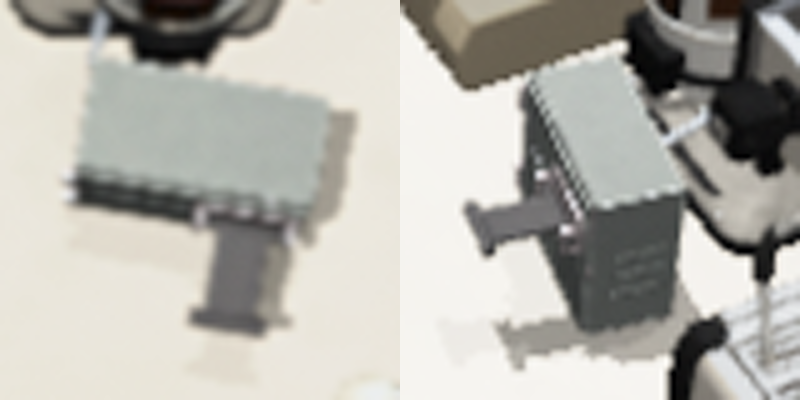

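The crop shows the cabinet's top face with corners at about (95,62), (328,97), (80,178) and (318,208). The paddle bar spans (190,318)–(265,328) in the left view and (470,207)–(488,250) in the right one.

```bash
python3 - <<'E'
from h import *
T=lambda x,y:(260+(x-2)/5,155+(y-2)/5)
S=lambda x,y:(265+(x-402)/5,180+(y-2)/5)
c=[onz("top",T(*p),150) for p in[(95,62),(328,97),(80,178),(320,208)]]
print(np.round(c),"lens",np.linalg.norm(c[0]-c[1]),np.linalg.norm(c[0]-c[2]))
yaw=lambda v:np.degrees(np.arctan2(-v[0],v[1]))
print("yaw",yaw(c[0]-c[1]),yaw(c[2]-c[3]))
l,r=onz("top",T(190,319),114),onz("top",T(265,329),114); print(l,r,(l+r)/2,np.linalg.norm(l-r),yaw(l-r))
l,r=onz("scene",S(470,210),112),onz("scene",S(488,250),112); print(l,r,(l+r)/2,np.linalg.norm(l-r),yaw(l-r))
# triangulate centre
A=[];b=[]
for n,p in(("top",T(228,324)),("scene",S(479,230))):
    o,d=ray(n,p); d/=np.linalg.norm(d); M=np.eye(3)-np.outer(d,d); A.append(M); b.append(M@o)
print("tri",np.linalg.solve(sum(A),sum(b)))
ctr=np.mean(c,0); print("case",ctr)
for y in(-8,-9,-10,-6):
    a=np.radians(y); X=np.array([np.cos(a),np.sin(a)]);Y=np.array([-np.sin(a),np.cos(a)])
    h=ctr[:2]-39*X+75*Y; print(y,"hinge",h,"grip pred",ctr[:2]+75*Y-112*Y-(39+72)*X)
E
```

```text
[[ 647.  -72.  150.]
 [ 627. -216.  150.]
 [ 574.  -64.  150.]
 [ 558. -212.  150.]] lens 145.84549188848914 73.2491544832066
yaw -7.763422969754322 -6.296259098927419
[ 491.00099361 -134.00373801  114.        ] [ 485.42364664 -181.19422218  114.        ] [ 488.21232012 -157.59898009  114.        ] 47.51892880821175 -6.74040304583256
[ 490.76943161 -134.50493285  112.        ] [ 484.65891582 -175.92525607  112.        ] [ 487.71417371 -155.21509446  112.        ] 41.86862283748113 -8.392005354958613
tri [ 487.42551262 -157.59291348  114.44748031]
case [ 601.3055871 -140.7812394  150.       ]
-8 hinge [573.12311499 -61.08338331] grip pred [ 486.23642673 -161.97294374]
-9 hinge [574.51832669 -60.60366972] grip pred [ 485.88410608 -159.96148238]
-10 hinge [575.92169805 -60.14837899] grip pred [ 485.56694394 -157.94417854]
-6 hinge [570.35886792 -62.11548718] grip pred [ 487.04610357 -165.9758901 ]
```

Emit:
drive_tool([
  [[-0.035,-0.024,0],[0,0,0]],
  [[-0.035,-0.024,0],[0,0,0]],
  [[-0.035,-0.024,0],[0,0,0]],
  [[-0.035,-0.024,0],[0,0,0]],
  [[-0.035,-0.024,0],[0,0,0]],
  [[-0.035,-0.024,0],[0,0,0]],
  [[-0.035,-0.024,0],[0,0,0]],
  [[-0.035,-0.024,0],[0,0,0]],
  [[-0.035,-0.024,0],[0,0,0]],
  [[-0.035,-0.024,0],[0,0,0]],
], gripper=1.0)

```text
clock: 1.35
tool_pos: [448.5, 331.9, 247.2]
orientation: [0.127, 0.992, -0.0, -0.0]
contact_force: [1.2, 0.0, 0.9]
gripper_width: 1.001
grasp_force: 0.0
```

Emit:
drive_tool([
  [[-0.014,-0.0466,0],[0,0,0]],
  [[-0.014,-0.0466,0],[0,0,0]],
  [[-0.014,-0.0466,0],[0,0,0]],
  [[-0.014,-0.0466,0],[0,0,0]],
  [[-0.014,-0.0466,0],[0,0,0]],
  [[-0.014,-0.0466,0],[0,0,0]],
  [[-0.014,-0.0466,0],[0,0,0]],
  [[-0.014,-0.0466,0],[0,0,0]],
  [[-0.014,-0.0466,0],[0,0,0]],
  [[-0.014,-0.0466,0],[0,0,0]],
])

```text
clock: 2.6
tool_pos: [466.1, -154.4, 247.4]
orientation: [0.126, 0.992, 0.0, -0.0]
contact_force: [0.3, -0.5, 0.1]
gripper_width: 1.002
grasp_force: 0.0
```

Emit:
drive_tool([
  [[-0.011,-0.001,0.01],[0,0,-0.06]],
  [[-0.011,0,0.02],[0,0,-0.067]],
  [[0,0,0.03],[0,0,0]],
  [[0,0,0.017],[0,0,0]],
  [[0,0,0],[0,0,0]],
])

```text
clock: 3.22
tool_pos: [486.5, -158.5, 169.1]
orientation: [0.063, 0.998, 0.0, -0.002]
contact_force: [-0.1, -0.5, 0.3]
gripper_width: 1.003
grasp_force: 0.0
```

```bash
python3 - <<'E'
from h import *
a=env.capture("top");b=env.capture("scene")
s=env.get_state();print(s["tool_pos"],s["orientation"],s["joints"])
o=[]
for n,im in(("top",a),("scene",b)):
    u,v=proj(n,[487,-158,112])[0]; x,y=int(u)-30,int(v)-30
    print(n,x,y,u,v,proj(n,[s["tool_pos"]+[0,0,-25]]))
    o.append(cv2.resize(im[y:y+60,x:x+60],None,fx=6.5,fy=6.5,interpolation=cv2.INTER_CUBIC))
cv2.imwrite("pics/crop2.png",np.hstack(o))
E
```

```text
[ 487.88474617 -158.9429022   170.85723634] [ 6.33790895e-02  9.97989512e-01 -1.88883257e-05  1.58431864e-04] [-0.10030662  0.3043613   0.40518964  2.01543097 -0.15780345  0.85099967
  1.83654852]
top 275 189 305.18012687206203 219.84013332853422 [[306.23718563 218.62527046]]
scene 250 196 280.5535722204893 226.1316387045468 [[281.0281753  219.91619608]]
```

View pics/crop2.png

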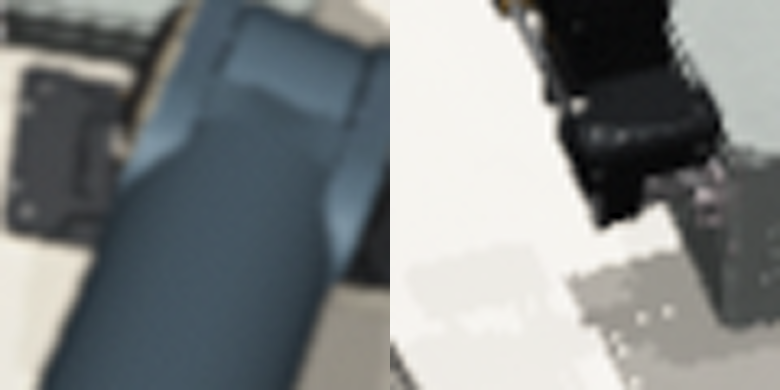

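The arm hides the bar in both views. In the scene crop the near finger is at about (600,190), just above and to the robot's right of the bar, as planned. I'll go down and close gently.

Emit:
drive_tool([
  [[0,0,0.012],[0,0,0]],
  [[0,0,0.014],[0,0,0]],
  [[0,0,0.014],[0,0,0]],
  [[0,0,0.012],[0,0,0]],
  [[0,0,0],[0,0,0]],
])

```text
clock: 3.95
tool_pos: [486.9, -158.7, 117.3]
orientation: [0.063, 0.998, 0.0, -0.001]
contact_force: [0.2, -0.2, -0.9]
gripper_width: 0.997
grasp_force: 0.0
```

Emit:
drive_tool([
  [[0,0,0],[0,0,0]],
  [[0,0,0],[0,0,0]],
  [[0,0,0],[0,0,0]],
  [[0,0,0],[0,0,0]],
  [[0,0,0],[0,0,0]],
], gripper=0.65, force=15)

```text
clock: 4.58
tool_pos: [487.7, -158.8, 118.6]
orientation: [0.063, 0.998, 0.0, 0.0]
contact_force: [-0.4, 0.1, -0.4]
gripper_width: 0.655
grasp_force: 0.0
```

Emit:
drive_tool([
  [[0,0,0],[0,0,0]],
  [[0,0,0],[0,0,0]],
  [[0,0,0],[0,0,0]],
  [[0,0,0],[0,0,0]],
], gripper=0.4, force=20)

```text
clock: 5.08
tool_pos: [487.9, -156.6, 118.4]
orientation: [0.063, 0.998, 0.002, -0.0]
contact_force: [-0.3, 4.9, 1.1]
gripper_width: 0.571
grasp_force: 20.0
```

```bash
python3 - <<'E'
from h import *
s=env.get_state()
for k in("tool_pos","orientation","contact_force","ft_torque","gripper_width","grasp_force","joints"):print(k,s[k])
a=np.radians(-7.3);X=np.array([np.cos(a),np.sin(a)])
for ph in np.arange(0,.95,.05): print(round(ph,2),"fwd %.1f up %.1f"%(60*(1-np.cos(ph)),60*np.sin(ph)))
E
```

```text
tool_pos [ 487.89364628 -156.56837572  118.39020861]
orientation [ 6.29393890e-02  9.98016063e-01  1.56519336e-03 -3.47848687e-04]
contact_force [-0.34165882  4.93464733  1.14061943]
ft_torque [ 1.07805366 -0.08193452 -0.12756025]
gripper_width 0.570970743635063
grasp_force 20.000127470120788
joints [-0.0729416   0.38170086  0.37656756  2.05889293 -0.20944794  0.73780265
  1.87981094]
0.0 fwd 0.0 up 0.0
0.05 fwd 0.1 up 3.0
0.1 fwd 0.3 up 6.0
0.15 fwd 0.7 up 9.0
0.2 fwd 1.2 up 11.9
0.25 fwd 1.9 up 14.8
0.3 fwd 2.7 up 17.7
0.35 fwd 3.6 up 20.6
0.4 fwd 4.7 up 23.4
0.45 fwd 6.0 up 26.1
0.5 fwd 7.3 up 28.8
0.55 fwd 8.8 up 31.4
0.6 fwd 10.5 up 33.9
0.65 fwd 12.2 up 36.3
0.7 fwd 14.1 up 38.7
0.75 fwd 16.1 up 40.9
0.8 fwd 18.2 up 43.0
0.85 fwd 20.4 up 45.1
0.9 fwd 22.7 up 47.0
```

Gripped: the opening is 49.7 mm, which is the bar's length. I'll relieve the side load and lift to about 0.25 rad along the arc.

Emit:
drive_tool([
  [[0,0.002,0],[0,0,0]],
  [[0,0,0],[0,0,0]],
  [[0,0,0],[0,0,0]],
  [[0,0,0],[0,0,0]],
], force=30)

```text
clock: 5.58
tool_pos: [487.9, -156.5, 118.5]
orientation: [0.063, 0.998, 0.0, -0.0]
contact_force: [-0.3, 2.4, 0.8]
gripper_width: 0.569
grasp_force: 30.0
```

Emit:
drive_tool([
  [[0,0,-0.002],[0,0,0]],
  [[-0.0001,0,-0.002],[0,0,0]],
  [[-0.0002,0,-0.002],[0,0,0]],
  [[-0.0003,0,-0.002],[0,0,0]],
  [[-0.0004,0,-0.002],[0,0,0]],
  [[-0.0004,0,-0.002],[0,0,0]],
  [[-0.0005,0,-0.002],[0,0,0]],
  [[0,0,0],[0,0,0]],
  [[0,0,0],[0,0,0]],
  [[0,0,0],[0,0,0]],
])

```text
clock: 6.82
tool_pos: [489.4, -156.8, 132.5]
orientation: [0.063, 0.998, 0.0, -0.001]
contact_force: [0.0, 5.1, -5.3]
gripper_width: 0.573
grasp_force: 30.0
```

Emit:
drive_tool([
  [[0,0,0],[0,0,0]],
  [[0,0,0],[0,0,0]],
  [[0,0,0],[0,0,0]],
], force=15)

```text
clock: 7.2
tool_pos: [489.5, -156.8, 132.6]
orientation: [0.063, 0.998, 0.0, -0.0]
contact_force: [-1.0, 5.2, -3.5]
gripper_width: 0.57
grasp_force: 15.0
```

Emit:
drive_tool([
  [[-0.0004,0,-0.0015],[0,0,0]],
  [[0,0,0],[0,0,0]],
  [[0,0,0],[0,0,0]],
])

```text
clock: 7.58
tool_pos: [489.8, -156.8, 134.1]
orientation: [0.063, 0.998, 0.0, -0.0]
contact_force: [-0.3, 5.3, -3.5]
gripper_width: 0.574
grasp_force: 15.0
```

Emit:
drive_tool([
  [[-0.0004,0,-0.0015],[0,0,0]],
  [[0,0,0],[0,0,0]],
  [[0,0,0],[0,0,0]],
])

```text
clock: 7.95
tool_pos: [490.2, -156.9, 135.6]
orientation: [0.063, 0.998, 0.0, -0.0]
contact_force: [-0.1, 4.7, -3.2]
gripper_width: 0.573
grasp_force: 15.0
```

Emit:
drive_tool([
  [[-0.0005,0.001,-0.0015],[0,0,0]],
  [[0,0,0],[0,0,0]],
  [[0,0,0],[0,0,0]],
])

```text
clock: 8.32
tool_pos: [490.7, -156.8, 137.0]
orientation: [0.064, 0.998, -0.0, -0.0]
contact_force: [-2.2, 1.5, -2.6]
gripper_width: 0.572
grasp_force: 15.0
```

Emit:
drive_tool([
  [[-0.0005,0.001,-0.0015],[0,0,0]],
  [[0,0,0],[0,0,0]],
  [[0,0,0],[0,0,0]],
])

```text
clock: 8.7
tool_pos: [491.2, -156.7, 138.5]
orientation: [0.064, 0.998, -0.001, -0.0]
contact_force: [-3.8, -3.0, -2.6]
gripper_width: 0.571
grasp_force: 15.0
```

Emit:
drive_tool([
  [[-0.0006,0,-0.0015],[0,0,0]],
  [[0,0,0],[0,0,0]],
  [[0,0,0],[0,0,0]],
])

```text
clock: 9.07
tool_pos: [491.8, -156.7, 140.0]
orientation: [0.064, 0.998, -0.001, -0.0]
contact_force: [-4.8, -5.0, -2.8]
gripper_width: 0.573
grasp_force: 15.0
```

Emit:
drive_tool([
  [[0.0003,-0.001,-0.0015],[0,0,0]],
  [[0,0,0],[0,0,0]],
  [[0,0,0],[0,0,0]],
])

```text
clock: 9.45
tool_pos: [492.3, -156.9, 141.7]
orientation: [0.063, 0.998, -0.0, 0.0]
contact_force: [-2.7, -3.9, -2.8]
gripper_width: 0.574
grasp_force: 15.0
```

Emit:
drive_tool([
  [[-0.0006,0,-0.0015],[0,0,0]],
  [[0,0,0],[0,0,0]],
  [[0,0,0],[0,0,0]],
])

```text
clock: 9.82
tool_pos: [492.7, -156.8, 143.1]
orientation: [0.063, 0.998, -0.0, 0.0]
contact_force: [-1.5, -5.0, -3.3]
gripper_width: 0.569
grasp_force: 15.0
```

Emit:
drive_tool([
  [[-0.0006,0,-0.0015],[0,0,0]],
  [[0,0,0],[0,0,0]],
  [[0,0,0],[0,0,0]],
])

```text
clock: 10.2
tool_pos: [493.2, -156.7, 144.6]
orientation: [0.063, 0.998, -0.0, -0.0]
contact_force: [-2.0, -4.3, -2.1]
gripper_width: 0.575
grasp_force: 15.0
```

Emit:
drive_tool([
  [[-0.0006,-0.0007,-0.0015],[0,0,0]],
  [[0,0,0],[0,0,0]],
  [[0,0,0],[0,0,0]],
])

```text
clock: 10.58
tool_pos: [493.6, -156.9, 145.7]
orientation: [0.063, 0.998, 0.0, -0.0]
contact_force: [-0.9, -2.7, -6.7]
gripper_width: 0.566
grasp_force: 15.0
```

Emit:
drive_tool([
  [[-0.0008,0,-0.0015],[0,0,0]],
  [[0,0,0],[0,0,0]],
  [[0,0,0],[0,0,0]],
])

```text
clock: 10.95
tool_pos: [494.2, -157.0, 147.1]
orientation: [0.063, 0.998, 0.0, -0.001]
contact_force: [-1.8, -2.2, -10.4]
gripper_width: 0.572
grasp_force: 15.0
```

Emit:
drive_tool([
  [[-0.0009,0,-0.0015],[0,0,0]],
  [[0,0,0],[0,0,0]],
  [[0,0,0],[0,0,0]],
])

```text
clock: 11.32
tool_pos: [494.9, -157.1, 148.5]
orientation: [0.063, 0.998, 0.0, -0.001]
contact_force: [-1.4, -1.2, -13.1]
gripper_width: 0.57
grasp_force: 15.0
```

Buffer felt: the force rises from about -3 N at about 2.4 N/mm, starting at z ≈ 144.3. I'll back off to just under that point.

Emit:
drive_tool([
  [[0.0009,0,0.0015],[0,0,0]],
  [[0.0009,0,0.0015],[0,0,0]],
  [[0,0,0],[0,0,0]],
  [[0,0,0],[0,0,0]],
], force=25)

```text
clock: 11.82
tool_pos: [493.9, -157.0, 146.5]
orientation: [0.063, 0.998, 0.0, 0.0]
contact_force: [-2.1, 0.6, -4.3]
gripper_width: 0.57
grasp_force: 25.0
```

Emit:
drive_tool([
  [[0.0005,0,0.001],[0,0,0]],
  [[0,0,0],[0,0,0]],
  [[0,0,0],[0,0,0]],
])

```text
clock: 12.2
tool_pos: [493.9, -157.2, 145.6]
orientation: [0.063, 0.998, -0.0, 0.001]
contact_force: [-1.9, 1.9, -0.6]
gripper_width: 0.57
grasp_force: 25.0
```

Emit:
drive_tool([
  [[0.0004,0,0.001],[0,0,0]],
  [[0,0,0],[0,0,0]],
  [[0,0,0],[0,0,0]],
])

```text
clock: 12.58
tool_pos: [493.4, -157.2, 144.3]
orientation: [0.063, 0.998, -0.0, 0.001]
contact_force: [-1.9, 1.1, -0.4]
gripper_width: 0.568
grasp_force: 25.0
```

Emit:
drive_tool([
  [[0.0011,0.0007,0],[0,0,0.01]],
  [[0.0011,0.0007,0],[0,0,0.01]],
  [[0.0011,0.0007,0],[0,0,0.01]],
  [[0,0,0],[0,0,0]],
  [[0,0,0],[0,0,0]],
])

```text
clock: 13.2
tool_pos: [490.1, -154.5, 144.1]
orientation: [0.078, 0.997, 0.0, 0.0]
contact_force: [0.7, 2.1, -0.6]
gripper_width: 0.572
grasp_force: 25.0
```

Emit:
drive_tool([
  [[0.0011,0.0007,0],[0,0,0.01]],
  [[0.0011,0.0007,0],[0,0,0.01]],
  [[0.0011,0.0007,0],[0,0,0.01]],
  [[0,0,0],[0,0,0]],
])

```text
clock: 13.7
tool_pos: [487.1, -151.7, 144.0]
orientation: [0.093, 0.996, 0.0, 0.0]
contact_force: [2.3, 3.9, -1.3]
gripper_width: 0.57
grasp_force: 25.0
```

Emit:
drive_tool([
  [[0.0018,0.0018,-0.0003],[0,0,0.02]],
  [[0.0022,0.0015,0],[0,0,0.02]],
  [[0.0022,0.0015,0],[0,0,0.02]],
  [[0.0022,0.0015,0],[0,0,0.02]],
  [[0,0,0],[0,0,0]],
])

```text
clock: 14.32
tool_pos: [479.9, -144.0, 144.3]
orientation: [0.133, 0.991, 0.0, 0.0]
contact_force: [3.5, 3.2, -1.6]
gripper_width: 0.569
grasp_force: 25.0
```

Emit:
drive_tool([
  [[0.0022,0.0015,0],[0,0,0.02]],
  [[0.0022,0.0015,0],[0,0,0.02]],
  [[0.0022,0.0015,0],[0,0,0.02]],
  [[0.0022,0.0015,0],[0,0,0.02]],
  [[0,0,0],[0,0,0]],
])

```text
clock: 14.95
tool_pos: [473.3, -135.7, 144.3]
orientation: [0.173, 0.985, 0.0, 0.0]
contact_force: [2.6, 1.5, -1.8]
gripper_width: 0.569
grasp_force: 25.0
```

Emit:
drive_tool([
  [[0.003,0.002,0],[0,0,0.03]],
  [[0.0043,0.0029,0],[0,0,0.04]],
  [[0.0043,0.0029,0],[0,0,0.04]],
  [[0.0043,0.0029,0],[0,0,0.04]],
  [[0.0043,0.0029,0],[0,0,0.04]],
  [[0.0043,0.0029,0],[0,0,0.04]],
  [[0.0043,0.0029,0],[0,0,0.04]],
  [[0,0,0],[0,0,0]],
])

```text
clock: 15.95
tool_pos: [456.6, -105.3, 144.4]
orientation: [0.303, 0.953, 0.0, 0.0]
contact_force: [3.0, 3.2, -1.3]
gripper_width: 0.569
grasp_force: 25.0
```

Emit:
drive_tool([
  [[0.0042,0.0033,0],[0,0,0.04]],
  [[0.0043,0.0029,0],[0,0,0.04]],
  [[0.0043,0.0029,0],[0,0,0.04]],
  [[0.0043,0.0029,0],[0,0,0.04]],
  [[0.0043,0.0029,0],[0,0,0.04]],
  [[0.0043,0.0029,0],[0,0,0.04]],
  [[0.0043,0.0029,0],[0,0,0.04]],
  [[0,0,0],[0,0,0]],
])

```text
clock: 16.95
tool_pos: [448.3, -70.2, 144.5]
orientation: [0.433, 0.902, 0.0, 0.0]
contact_force: [3.3, 2.5, -0.9]
gripper_width: 0.567
grasp_force: 25.0
```

```bash
python3 - <<'E'
from h import *
s=env.get_state();print(s["joints"],s["contact_force"],s["ft_torque"],s["tool_pos"])
E
```

```text
[-0.40898172  0.26426374  0.55507057  2.17267684 -0.20248906  0.75243562
  0.95477556] [ 3.26068624  2.5406725  -0.87452807] [ 0.55200652 -0.8698906   0.33159333] [448.33696252 -70.18488652 144.47474319]
```

Emit:
drive_tool([
  [[0.004,0.0033,0],[0,0,0.04]],
  [[0.0043,0.0029,0],[0,0,0.04]],
  [[0.0043,0.0029,0],[0,0,0.04]],
  [[0.0043,0.0029,0],[0,0,0.04]],
  [[0.0043,0.0029,0],[0,0,0.04]],
  [[0.0043,0.0029,0],[0,0,0.04]],
  [[0,0,0],[0,0,0]],
])

```text
clock: 17.82
tool_pos: [449.1, -39.2, 144.4]
orientation: [0.537, 0.843, -0.0, 0.0]
contact_force: [3.0, 3.3, -0.4]
gripper_width: 0.571
grasp_force: 25.0
```

Emit:
drive_tool([
  [[0.0043,0.0029,0],[0,0,0.04]],
  [[0.0043,0.0029,0],[0,0,0.04]],
  [[0.0043,0.0029,0],[0,0,0.04]],
  [[0.0043,0.0029,0],[0,0,0.04]],
  [[0.0043,0.0029,0],[0,0,0.04]],
  [[0.0043,0.0029,0],[0,0,0.04]],
  [[0,0,0],[0,0,0]],
  [[0,0,0],[0,0,0]],
])

```text
clock: 18.82
tool_pos: [457.2, -9.4, 144.4]
orientation: [0.635, 0.773, 0.0, 0.0]
contact_force: [2.5, 3.0, -0.9]
gripper_width: 0.571
grasp_force: 25.0
```

Emit:
drive_tool([
  [[0,0,0],[0,0,0]],
  [[0,0,0],[0,0,0]],
  [[0,0,0],[0,0,0]],
  [[0,0,0],[0,0,0]],
  [[0,0,0],[0,0,0]],
], gripper=0.9)

```text
clock: 19.45
tool_pos: [456.9, -9.2, 144.3]
orientation: [0.635, 0.772, -0.0, -0.0]
contact_force: [-0.4, 0.4, -0.8]
gripper_width: 0.896
grasp_force: 0.0
```

Emit:
drive_tool([
  [[0,0,-0.01],[0,0,0]],
  [[0,0,-0.02],[0,0,0]],
  [[0,0,-0.03],[0,0,0]],
  [[0,0,-0.03],[0,0,0]],
  [[0,0,-0.03],[0,0,0]],
  [[0,0,0],[0,0,0]],
  [[0,0,0],[0,0,0]],
])

```text
clock: 20.32
tool_pos: [456.5, -9.1, 264.0]
orientation: [0.635, 0.772, -0.0, -0.0]
contact_force: [-0.8, 0.3, -0.6]
gripper_width: 0.898
grasp_force: 0.0
```

```bash
python3 - <<'E'
from h import *
im=env.capture("scene"); cv2.imwrite("pics/end.png",cv2.resize(im[130:290,190:370],None,fx=3.6,fy=3.6,interpolation=cv2.INTER_CUBIC))
E
```

```text
(no output)
```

View pics/end.png

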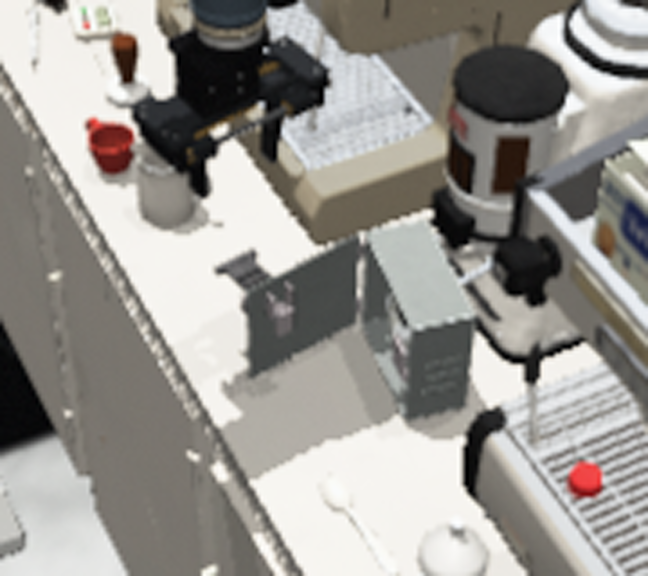

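The picture shows the door swung wide, roughly from (250,330) to (360,260). The paddle is back at rest at about (245,265), the gripper is clear above, and the other things are still in place.

```bash
python3 -c "
from cell import env
print(env.job_done())"
```

```text
the job is handed in; nothing more can be done
None
```

The cabinet door is open to about 1.25 rad and released: I lifted the paddle to its buffer (about 0.45 rad), eased off slightly and held it there through the swing, then handed the job in about 20 s in, with the other things still in place.

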